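Start the nut of the hub-bearing press

ROBOT

A 7-joint arm with a two-finger parallel gripper is mounted at the origin on the work surface. World frame = base frame: x ahead of the robot, y to its left, z up, the work surface at z = 0. Lengths are in m, angles in rad, forces in N, time in s.
With the tool pointing down it reaches from about 0.4 to 0.85 m from the base axis. Payload 4.5 kg.
Tool frame: the origin (TCP) lies midway between the tips of the shut fingers; the grasp point (between the pads) lies 19 mm behind it; x points along the fingers, y is the direction in which the jaws open and shut, and the axes are right-handed (so a half turn about x gives the same grasp; the last joint's range is limited). The gripper opens to 85 mm and grips with 20 to 120 N. Pads are 22 mm wide; open, the fingers measure 114 mm over their backs; the gripper's body (76 mm by 85 mm) begins 54 mm behind the grasp point. The pads swing forward as they close: fully open they stand 13 mm farther back than shut.
Start: joints at [-1.269, 0.689, -0.195, 1.565, 0.157, 0.902, -0.215], TCP at [0.165, 0.603, 0.231] pointing down, gripper open.
Joint ranges: [-3.01, 3.01], [-0.46, 2.08], [-1.47, 1.51], [0.13, 2.56], [-1, 4.14], [0.04, 2.09], [-2.66, 2.66]. Speed limits (rad/s): [2.57, 2.57, 3.14, 3.14, 3.14, 3.14, 3.14].

INTERFACE

Orientations are given as a unit quaternion [x, y, z, w].
In Python, from bench import manip gives the robot as it stands.
- The arm moves only by the tool play_rows, never from a script. Its argument "commands" is text: rows parted by semicolons, each of 7 numbers parted by spaces: the turn, a rotation vector about the world's x, y, z in rad, then the shift along the world's x, y, z in m, then the finger opening in m, from 0 to 0.0854. In form: rx ry rz tx ty tz jaw; .... A call has 1 to 8 rows; each row is the pose to reach, as a shift and turn from the pose commanded when the call began; what a row does not reach only later rows make up. A row lasts 1/8 s, in which the tool goes at most 62.5 mm and 10.7 degrees, less where a joint would pass 70% of its speed; a pose out of reach is approached as far as the arm can. A call with a gripper value outside its range is refused whole. The fingers move at their own pace and stop on an object; "force" is the grip in N (left out, the last holds). Time passes only in rows, so rows that repeat a pose let the fingers close. It gives the time, the measured TCP pose, the force and the opening at its end, in the units of the state.
- manip.get_obs(): the state, without advancing time (a new reading comes with each control period).
- manip.get_image(name): name is "scene" or "top"; returns a dict with "color" (400x640x3 uint8, blue, green, red), "K" (3x3 intrinsics, pixels), "dist_coeffs" ([k1, k2, p1, p2, k3] as OpenCV has them; the pictures are not rectified), "eye" and "orientation" of the camera in the world. Camera axes: x right, y down, z forward; pixel columns grow to the right and rows downward; lengths in m; the calibration is good to about 2 mm. A picture is of the moment at which its call begins. There is no depth.
- manip.close_job(): hands the job in, once; it reports no verdict.
The state is a dict: "time": time; "joint_pos": joint angles; "qvel": joint speeds; "effort": joint torques, N m; "ee_pos": TCP position; "tcp_rot": TCP orientation; "wrist_force": force on the tool from outside, world axes, zero at the start; "ft_torque": the same for the moment, N m; "gripper_width": opening from 0.0 (shut) to 1.0 (fully open).
Only numpy, scipy, OpenCV 4.12 (cv2) and the standard library are available. Lean on these libraries where they do the work, as an engineer would, in place of code of your own. Each camera call takes 0.05 s, during which the arm holds its last target.

TASK

Set up the hub-bearing press: take the brass flange nut from the kit mat, set it flange down over the nose of the upright press spindle and, without forcing it on the thread, back it off anticlockwise until it has ridden up to the start of the thread and drops in. Then run it on clockwise until its flange just nips the black drift: finger-tight, so that it stays tight when you let go, and not cranked down. Let go of the nut and leave the other things on the bench where they are.

Things in the scene. Friction and masses are not known exactly. Their poses are not given: they have to be found in the camera images.
- press_nut_center (a point): centre (half-way up) of the loose brass flange nut, 24 mm high: round flange 46 mm wide and 5 mm thick at the bottom, above it a hexagon 38 mm across flats (44 across corners), 19 mm high. It starts flange down on the kit mat. z points up; x is square to one pair of flats, so the flats face 0, 60, 120 ... degrees from x. Weighs 0.13 to 0.2 kg. Where its inner thread starts cannot be seen
- press_nut: the same nut, origin at the centre of its underside (the flange's bearing face), same axes. On the spindle it has 0.7 mm of sideways play and 1 mm of up-and-down play in the thread. Oiled: it turns freely (under 0.03 N m), held loosely between the fingers it rises and drops by itself, until it nips
- spindle_tip (a point): top of the upright steel press spindle, on its axis, 147.5 mm above the bench; it is fixed and does not turn. From the top down: a taper from 10 to 17 mm wide, 5 mm high; a plain nose 17 mm wide, 14 mm long, over which the nut slides freely (18.4 mm inside its thread); then the thread
- thread_start (a point): point on the spindle's axis where the thread starts, 128.5 mm above the bench, 19 mm below the tip. Below it a coarse right-hand thread, 24 mm wide, two starts half a turn apart, ridges 5 mm apart, 10 mm of travel a turn; clockwise from above runs the nut down. On which sides the two ridges begin differs each time and is not shown by this entry's axes
- hub_press: the bench press with all it carries: blue base 120 mm wide bolted to the bench, silver hub shell (flanges 64 mm) on it, drift, spindle; fixed. Origin on the spindle's axis at bench height. A nut set on the nose rests with its underside 3 to 8 mm below the thread's start; turned anticlockwise it climbs to 2.5 mm below it and, within half a turn of being set on, drops about 5 mm in one go
- drift: black plastic ring, 44 mm wide, 13 mm high, round the spindle on top of the hub; stays put. Origin on the axis in its top face, 9.8 to 11.8 mm below the thread's start. The flange meets it 1/5 to 1/2 turn clockwise after the drop; 1/10 turn more takes up the play, then it stiffens: each 1/50 turn adds some 20 N of nip. Fingers that hold the nut loosely are then pushed apart, 3 N a pad at 30 N of nip; it stays nipped by itself
- kit_mat: black rubber mat, 200 x 240 x 3 mm, fixed on the bench; origin at the centre of its underside. The press nut lies near its middle
- spare_drift: a loose silver stepped pressing ring, 38 mm wide and 18 mm high, on the kit mat; origin at the centre of its underside. A bystander
- spare_bearing: a loose ball bearing with an orange seal, 37 mm wide and 7 mm thick, lying on the kit mat; origin at the centre of its underside. A bystander
- pliers: yellow-handled pliers lying on the bench, about 190 mm long and 11 mm high; origin near the middle, on the bench. A bystander
- cone_wrench: a flat steel spanner lying on the bench, 170 mm long; origin at its middle, on the bench. A bystander
- mallet: a mallet with a black rubber head and a wooden handle lying on the bench, about 280 mm long and 48 mm high; origin near the middle, on the bench. A bystander
- lube_bottle: a small green bottle with a red cap, 44 mm wide and 130 mm high, standing; origin at the centre of its underside. A bystander
- grease_tub: a white tub with a blue lid, 72 mm wide and 55 mm high, standing; origin at the centre of its underside. A bystander
- chainring_bolts: a small cardboard box, 75 x 55 x 35 mm, on the bench; origin at the centre of its underside. A bystander

How it is judged:
By the outcome, as a careful person would: the job done as asked, in the order asked, and still so for the second after the job is handed in, with the robot touching nothing.
It also fails if it takes over 70 s, if anything falls off the work surface, if the arm or the gripper's body presses on something with over 40 N, if the wrist force passes 120 N, or if a joint passes its speed limit or range.

## Working session

There is one attempt and no reset: what is moved stays moved. The work goes in short steps, Python scripts to look and compute and a tool call to move; the robot and the scene stay as the last step left them, time stands still between calls to the robot, and variables do not carry over. Pictures are saved under pics/ and viewed, and the job is handed in when it is done.

Besides the shell and the picture viewer there is one more tool, called after "Emit:" by a JSON object that holds its "api" and its "payload", one argument or row to a line. play_rows: Moves the arm, as the interface text tells. Its arguments: {"type":"object","properties":{"commands":{"type":"string"},"force":{"type":"number"}},"required":["commands"]}

```bash
ls; mkdir -p pics; python3 - <<'E'
from bench import manip
import cv2
print(manip.get_obs())
for n in("scene","top"):
    d=manip.get_image(n); cv2.imwrite(f"pics/{n}0.png",d["color"]); print(n,d["K"],d["dist_coeffs"],d["eye"],d["orientation"])
E
```

```text
pics
{'time': 0.0, 'joint_pos': array([-1.26917717,  0.69000002, -0.19450629,  1.56635911,  0.15727895,
        0.90249478, -0.21506914]), 'qvel': array([ 8.72739865e-04, -6.77101753e-04, -5.97468808e-04, -1.89570888e-03,
       -8.17645284e-05, -3.57701510e-04, -1.16161802e-04]), 'effort': array([ 2.69411203e-04, -5.39600480e+01, -1.26644634e+00, -1.58542621e+01,
        9.07985203e-03,  9.46844928e-03, -6.98048467e-06]), 'ee_pos': array([0.16526716, 0.60207094, 0.23046982]), 'tcp_rot': array([ 0.09371082,  0.7008258 , -0.09503161,  0.70073566]), 'wrist_force': array([-0.56364717, -0.37033762,  0.56030219]), 'ft_torque': array([-0.01898189, -0.03080442,  0.04106762]), 'gripper_width': 0.9985462961156026}
scene [[416.23337035   0.         321.46499119]
 [  0.         416.23337035 198.10213221]
 [  0.           0.           1.        ]] [0.01025454 0.         0.         0.         0.        ] [ 1.32971548 -0.32410021  1.13172398] [ 0.7748419   0.54009913 -0.1920592  -0.26650746]
top [[454.0536436    0.         316.09799567]
 [  0.         454.0536436  200.09474395]
 [  0.           0.           1.        ]] [-0.12021051  0.          0.          0.          0.        ] [ 0.3849644  -0.05810582  1.32194858] [-0.70206444  0.70837587 -0.04327982  0.05861734]
```

View pics/scene0.png

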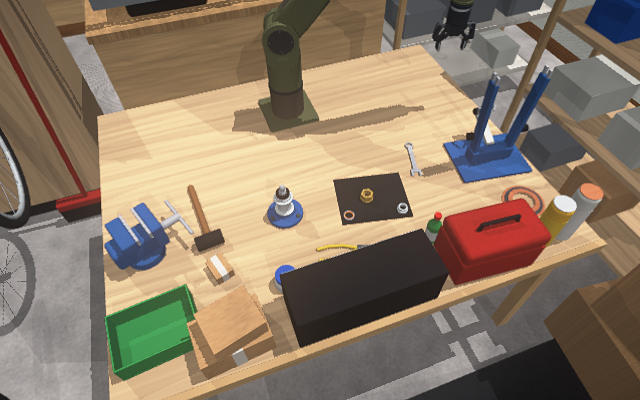

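View pics/top0.png

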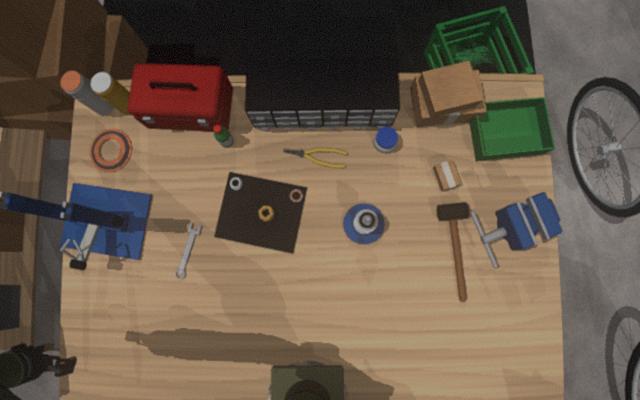

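The nut is at about (266,213) in the top view and (367,195) in the scene view. The press spindle is at about (366,220) top and (282,188) scene. I'll zoom in on both.

```bash
cat > h.py <<'E'
import numpy as np, cv2
from scipy.spatial.transform import Rotation as R
from bench import manip
def und(d,px):
    p=cv2.undistortPoints(np.array(px,float).reshape(-1,1,2),d["K"],np.array(d["dist_coeffs"])).reshape(-1,2)
    v=np.c_[p,np.ones(len(p))]; v/=np.linalg.norm(v,axis=1)[:,None]
    return R.from_quat(d["orientation"]).apply(v)
def onz(d,px,z):
    v=und(d,px); e=np.array(d["eye"]); return e+v*((z-e[2])/v[:,2])[:,None]
def proj(d,P):
    Rm=R.from_quat(d["orientation"]).inv(); t=Rm.apply(-np.array(d["eye"]))
    return cv2.projectPoints(np.array(P,float).reshape(-1,1,3),Rm.as_rotvec(),t,d["K"],np.array(d["dist_coeffs"]))[0].reshape(-1,2)
def two(d1,p1,d2,p2):
    v1=und(d1,[p1])[0];v2=und(d2,[p2])[0];e1=np.array(d1["eye"]);e2=np.array(d2["eye"])
    s=np.linalg.lstsq(np.c_[v1,-v2],e2-e1,rcond=None)[0]
    a=e1+v1*s[0];b=e2+v2*s[1];return (a+b)/2,np.linalg.norm(a-b)
def crop(d,x,y,w,h,k,fn):
    cv2.imwrite(fn,cv2.resize(d["color"][y:y+h,x:x+w],None,fx=k,fy=k,interpolation=cv2.INTER_CUBIC))
E
python3 - <<'E'
from h import *
s=manip.get_image("scene");t=manip.get_image("top")
a=[(s,347,180,40,30),(s,262,170,40,60),(t,246,198,40,30),(t,339,200,50,46)]
for i,(d,x,y,w,h) in enumerate(a): crop(d,x,y,w,h,10,f"pics/c{i}.png")
for n,d in(("s",s),("t",t)):
    hsv=cv2.cvtColor(d["color"],cv2.COLOR_BGR2HSV)
    x,y,w,h=a[0][1:] if n=="s" else a[2][1:]
    m=cv2.inRange(hsv[y:y+h,x:x+w],(10,90,70),(35,255,255))
    c=max(cv2.findContours(m,0,2)[0],key=cv2.contourArea)
    hull=cv2.convexHull(c);M=cv2.moments(hull);p=(M["m10"]/M["m00"]+x,M["m01"]/M["m00"]+y)
    br=cv2.boundingRect(hull);print(n,p,br[0]+x,br[1]+y,br[2:],onz(d,[p],0.012))
    cv2.imwrite(f"pics/m{n}.png",cv2.resize(m,None,fx=10,fy=10))
E
python3 - <<'E'
import cv2,numpy as np
im=[cv2.imread(f"pics/c{i}.png") for i in(0,2)]
cv2.imwrite("pics/nut.png",np.vstack(im))
E
```

```text
s (366.5646929824561, 195.2390350877193) 360 188 (14, 15) [[0.53623015 0.11921811 0.012     ]]
t (265.6430379746835, 213.00337552742616) 258 205 (16, 17) [[0.53890156 0.11711226 0.012     ]]
```

View pics/nut.png

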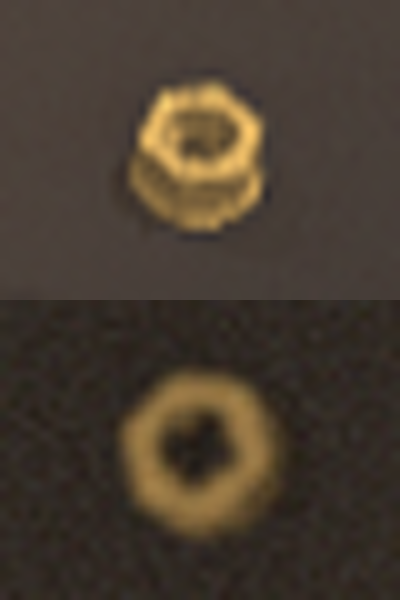

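View pics/c1.png

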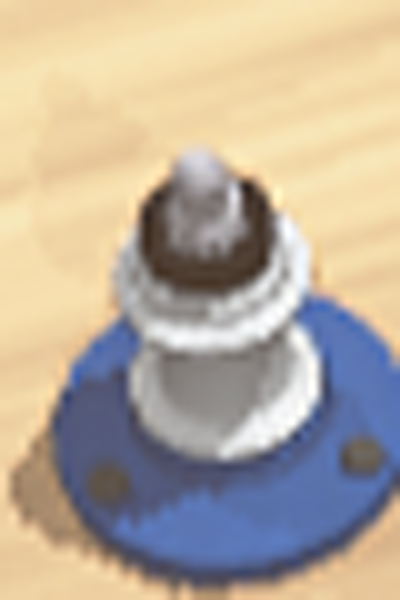

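View pics/c3.png

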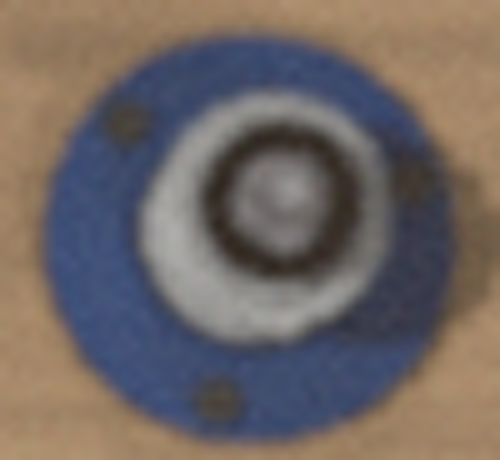

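```bash
python3 - <<'E'
from h import *
s=manip.get_image("scene");t=manip.get_image("top")
# nut top face, scene, upsampled
x,y,w,h=347,180,40,30;k=10
g=cv2.resize(s["color"][y:y+h,x:x+w],None,fx=k,fy=k,interpolation=cv2.INTER_CUBIC)
hsv=cv2.cvtColor(g,cv2.COLOR_BGR2HSV)
for thr in(130,150,165,180):
    m=cv2.inRange(hsv,(10,80,thr),(35,255,255))
    cs=cv2.findContours(m,0,2)[0];c=max(cs,key=cv2.contourArea)
    hull=cv2.convexHull(c)
    pts=(hull.reshape(-1,2)+.5)/k-.5+np.array([x,y])
    P=onz(s,pts,0.027)[:,:2]
    (cx,cy),sz,an=cv2.minAreaRect((P*1e4).astype(np.float32))
    # support widths by direction
    con=onz(s,(c.reshape(-1,2)+.5)/k-.5+np.array([x,y]),0.027)[:,:2]
    wd=[np.ptp(con@[np.cos(a),np.sin(a)]) for a in np.radians(range(0,180,5))]
    print(thr,cx/1e4,cy/1e4,(np.array(wd)*1000).round(0).tolist())
    ctr=np.array([cx,cy])/1e4
    cv2.imwrite(f"pics/mt{thr}.png",m)
# flange
cand=np.array([[.536,.119],[.539,.117]])
# drift ellipse in top view
x,y,w,h=339,200,50,46
g=cv2.resize(t["color"][y:y+h,x:x+w],None,fx=k,fy=k,interpolation=cv2.INTER_CUBIC)
hsv=cv2.cvtColor(g,cv2.COLOR_BGR2HSV)
m=cv2.inRange(hsv,(0,0,0),(30,255,90)); m[:100]=0;m[300:]=0;m[:,:180]=0;m[:,380:]=0
c=max(cv2.findContours(m,0,2)[0],key=cv2.contourArea);(e,ax,an)=cv2.fitEllipse(cv2.convexHull(c))
pt=(np.array(e)+.5)/k-.5+[x,y];print("drift top",pt,np.array(ax)/k,onz(t,[pt],0.1175))
b=cv2.inRange(hsv,(100,90,40),(125,255,255));c=max(cv2.findContours(b,0,2)[0],key=cv2.contourArea);(e,ax,an)=cv2.fitEllipse(cv2.convexHull(c))
pt=(np.array(e)+.5)/k-.5+[x,y];print("base top",pt,np.array(ax)/k,onz(t,[pt],0.012),onz(t,[pt],0.0))
x,y,w,h=262,170,40,60
g=cv2.resize(s["color"][y:y+h,x:x+w],None,fx=k,fy=k,interpolation=cv2.INTER_CUBIC)
hsv=cv2.cvtColor(g,cv2.COLOR_BGR2HSV)
m=cv2.inRange(hsv,(0,0,0),(30,255,110)); m[:150]=0;m[320:]=0;m[:,:110]=0;m[:,290:]=0
c=max(cv2.findContours(m,0,2)[0],key=cv2.contourArea);cv2.imwrite("pics/md.png",m)
q=c.reshape(-1,2);print("drift scene x range",(q[:,0].min()/k+x,q[:,0].max()/k+x),"bottom",q[:,1].max()/k+y)
px=[[ (19.7)+262-.5, 15.5+170]]
print("tip scene",px,onz(s,px,.1475))
E
```

```text
130 0.545791796875 0.1136045654296875 [61.0, 60.0, 59.0, 57.0, 56.0, 54.0, 53.0, 51.0, 49.0, 47.0, 46.0, 45.0, 43.0, 42.0, 42.0, 43.0, 43.0, 43.0, 43.0, 45.0, 47.0, 49.0, 52.0, 54.0, 57.0, 59.0, 61.0, 62.0, 63.0, 63.0, 63.0, 63.0, 63.0, 62.0, 62.0, 62.0]
150 0.5455923828125 0.1175552490234375 [59.0, 59.0, 57.0, 55.0, 54.0, 53.0, 51.0, 50.0, 48.0, 46.0, 45.0, 44.0, 42.0, 41.0, 41.0, 42.0, 42.0, 42.0, 42.0, 43.0, 45.0, 47.0, 49.0, 52.0, 55.0, 57.0, 58.0, 60.0, 61.0, 61.0, 62.0, 61.0, 61.0, 61.0, 60.0, 60.0]
165 0.5410330078125 0.12052003173828126 [54.0, 55.0, 54.0, 54.0, 53.0, 52.0, 51.0, 49.0, 47.0, 45.0, 44.0, 43.0, 42.0, 40.0, 41.0, 41.0, 41.0, 41.0, 41.0, 40.0, 40.0, 39.0, 39.0, 40.0, 41.0, 41.0, 43.0, 45.0, 47.0, 49.0, 50.0, 51.0, 52.0, 53.0, 53.0, 54.0]
180 0.537546875 0.118193505859375 [40.0, 41.0, 41.0, 42.0, 42.0, 41.0, 41.0, 40.0, 39.0, 38.0, 38.0, 38.0, 39.0, 39.0, 40.0, 40.0, 40.0, 40.0, 40.0, 40.0, 39.0, 38.0, 37.0, 38.0, 39.0, 40.0, 40.0, 40.0, 41.0, 41.0, 40.0, 40.0, 39.0, 39.0, 39.0, 40.0]
drift top [366.94380493 219.81295624] [15.88734589 16.42353363] [[ 0.50556758 -0.16755595  0.1175    ]]
base top [363.42340851 223.39411316] [39.02579346 39.55217285] [[ 0.50583654 -0.16672416  0.012     ]] [[ 0.50694381 -0.16771917  0.        ]]
drift scene x range (np.float64(275.9), np.float64(289.3)) bottom 199.5
tip scene [[281.2, 185.5]] [[ 0.50454539 -0.16574952  0.1475    ]]
```

View pics/mt150.png

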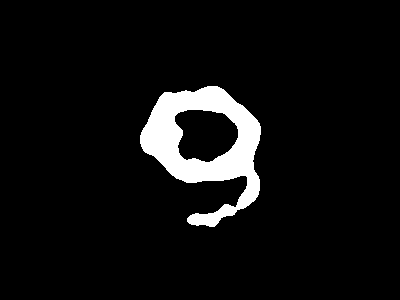

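```bash
python3 - <<'E'
from h import *
o=manip.get_obs();m=R.from_quat(o["tcp_rot"]).as_matrix();print(m.round(4), np.degrees(np.arctan2(m[1,1],m[0,1])))
E
```

```text
[[-1.000e-04  2.646e-01  9.644e-01]
 [-5.000e-04  9.644e-01 -2.646e-01]
 [-1.000e+00 -6.000e-04  0.000e+00]] 74.65899160803355
```

Emit:
{"api": "play_rows", "payload": {
  "commands": "0 0 -0.18 0.023 -0.030 0 0.0854; 0 0 -0.36 0.046 -0.060 0 0.0854; 0 0 -0.54 0.070 -0.090 0 0.0854; 0 0 -0.72 0.093 -0.121 0 0.07; 0 0 -0.90 0.117 -0.151 0 0.065; 0 0 -1.08 0.140 -0.181 0 0.06; 0 0 -1.26 0.163 -0.212 0 0.06; 0 0 -1.44 0.187 -0.242 0 0.06",
  "force": 20
}}

```text
time: 1.3
ee_pos: [0.3529, 0.3598, 0.2315]
tcp_rot: [0.534, 0.463, -0.534, 0.463]
wrist_force: [-0.1, 0.9, -0.6]
gripper_width: 0.7
```

```bash
cat > st.py <<'E'
from h import *
o=manip.get_obs();m=R.from_quat(o["tcp_rot"]).as_matrix()
print("t",round(o["time"],2),"pos",o["ee_pos"].round(4),"jaw",round(float(np.degrees(np.arctan2(m[1,1],m[0,1]))),2),"down",m[:,0].round(4),"j",o["joint_pos"].round(3),"F",o["wrist_force"].round(2),"T",o["ft_torque"].round(3),"g",round(o["gripper_width"]*85.4,2))
E
python3 st.py
```

```text
t 1.3 pos [0.3529 0.3598 0.2315] jaw -8.17 down [ 2.e-04  4.e-04 -1.e+00] j [-1.008  0.539  0.19   1.937 -0.155  0.679 -0.866] F [-0.11  0.87 -0.63] T [ 0.033 -0.009  0.049] g 59.82
```

Emit:
{"api": "play_rows", "payload": {
  "commands": "0 0 -0.16 0.027 -0.035 0 0.06; 0 0 -0.32 0.053 -0.070 0 0.06; 0 0 -0.48 0.080 -0.104 0 0.06; 0 0 -0.64 0.106 -0.139 -0.02 0.06; 0 0 -0.80 0.133 -0.173 -0.04 0.06; 0 0 -0.96 0.159 -0.208 -0.06 0.06; 0 0 -1.08 0.185 -0.242 -0.08 0.06; 0 0 -1.08 0.185 -0.242 -0.10 0.06"
}}

```text
time: 2.3
ee_pos: [0.5401, 0.1145, 0.131]
tcp_rot: [0.698, 0.121, -0.695, 0.123]
wrist_force: [-0.1, 0.8, 0.0]
gripper_width: 0.702
```

```bash
python3 st.py; python3 - <<'E'
from h import *
s=manip.get_image("scene");t=manip.get_image("top")
crop(s,327,130,80,90,5,"pics/a1.png");crop(t,226,173,80,80,5,"pics/a2.png")
a=cv2.imread("pics/a1.png");b=cv2.imread("pics/a2.png");cv2.imwrite("pics/a.png",np.hstack([a[:400],b]))
o=manip.get_obs();print(proj(s,[o["ee_pos"]]),proj(t,[o["ee_pos"]]))
E
```

```text
t 2.3 pos [0.5401 0.1145 0.131 ] jaw -70.12 down [ 0.0034 -0.0028 -1.    ] j [-0.503  0.772  0.358  1.898 -0.476  0.553 -1.052] F [-0.13  0.84  0.05] T [0.036 0.007 0.001] g 59.97
[[368.99905218 172.49036197]] [[259.4131897  208.91521378]]
```

View pics/a.png

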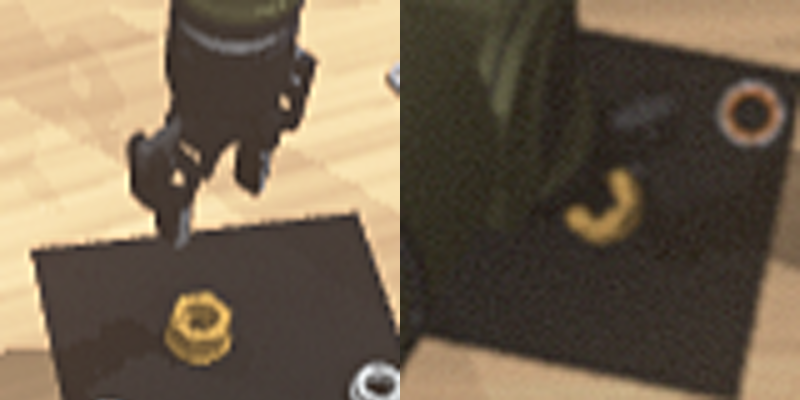

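Emit:
{"api": "play_rows", "payload": {
  "commands": "0 0 0 0 0 -0.03 0.06; 0 0 0 0 0 -0.055 0.06; 0 0 0 0 0 -0.075 0.06; 0 0 0 0 0 -0.090 0.06; 0 0 0 0 0 -0.090 0.06"
}}

```text
time: 3.02
ee_pos: [0.5369, 0.1192, 0.041]
tcp_rot: [-0.696, -0.125, 0.696, -0.125]
wrist_force: [0.0, -0.7, -0.5]
gripper_width: 0.703
```

```bash
python3 st.py; python3 - <<'E'
from h import *
s=manip.get_image("scene")
crop(s,327,150,60,70,8,"pics/b1.png")
E
```

```text
t 3.02 pos [0.5369 0.1192 0.041 ] jaw -69.69 down [-1.2e-03  2.0e-04 -1.0e+00] j [-0.438  0.911  0.234  1.932 -0.547  0.362 -0.992] F [ 0.01 -0.69 -0.49] T [-0.075 -0.069  0.023] g 60.04
```

View pics/b1.png

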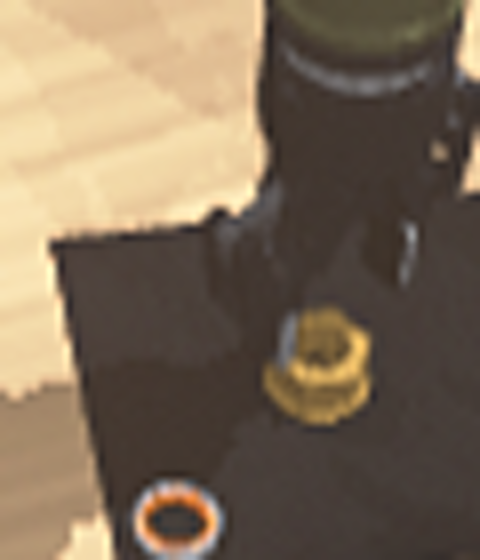

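```bash
python3 - <<'E'
from h import *
s=manip.get_image("scene");o=manip.get_obs();m=R.from_quat(o["tcp_rot"]).as_matrix()
def c(P): return ((proj(s,P)-[327,150]+.5)*8).round(0)
P=o["ee_pos"]+[0,0,.0045]
for sg in(1,-1):
  for w in(-.011,.011): print(sg,c([P+sg*.03*m[:,1]+w*m[:,2],P+sg*.03*m[:,1]+w*m[:,2]+[0,0,.03]]).tolist())
print(c([[.5375,.1182,.027],[.5375,.1182,.003]]), c([P]))
E
```

```text
1 [[294.0, 369.0], [300.0, 324.0]]
1 [[258.0, 338.0], [262.0, 292.0]]
-1 [[397.0, 297.0], [403.0, 251.0]]
-1 [[360.0, 267.0], [366.0, 221.0]]
[[322. 347.]
 [318. 382.]] [[328. 318.]]
```

Emit:
{"api": "play_rows", "payload": {
  "commands": "0 0 0 0.0005 -0.001 -0.012 0.058; 0 0 0 0.0005 -0.001 -0.022 0.056; 0 0 0 0.0005 -0.001 -0.031 0.056; 0 0 0 0.0005 -0.001 -0.031 0.056; 0 0 0 0.0005 -0.001 -0.031 0.046; 0 0 0 0.0005 -0.001 -0.031 0.034; 0 0 0 0.0005 -0.001 -0.031 0.03; 0 0 0 0.0005 -0.001 -0.031 0.03"
}}

```text
time: 4.12
ee_pos: [0.5381, 0.1177, 0.0106]
tcp_rot: [0.696, 0.124, -0.696, 0.124]
wrist_force: [-0.0, 1.0, 2.9]
gripper_width: 0.436
```

```bash
python3 st.py; python3 - <<'E'
from h import *
s=manip.get_image("scene")
crop(s,327,150,60,70,8,"pics/b2.png")
E
```

```text
t 4.12 pos [0.5381 0.1177 0.0106] jaw -69.73 down [ 7.e-04 -0.e+00 -1.e+00] j [-0.412  0.962  0.194  1.932 -0.563  0.3   -0.975] F [-0.04  1.04  2.91] T [-0.041 -0.001  0.004] g 37.22
```

View pics/b2.png

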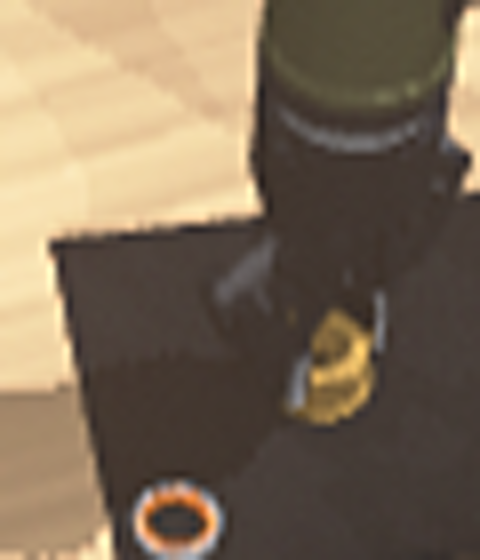

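Emit:
{"api": "play_rows", "payload": {
  "commands": "0 0 0 0 0 0 0.03; 0 0 0 0 0 0.02 0.03; 0 0 0 0 0 0.06 0.03; 0 0 0 0 0 0.11 0.03; 0 0 -0.1 -0.002 -0.02 0.15 0.03; 0 0 -0.22 -0.006 -0.05 0.18 0.03; 0 0 -0.35 -0.011 -0.09 0.19 0.03; 0 0 -0.48 -0.016 -0.13 0.19 0.03",
  "force": 40
}}

```text
time: 5.18
ee_pos: [0.5219, -0.013, 0.201]
tcp_rot: [0.706, -0.046, -0.705, -0.046]
wrist_force: [0.3, -0.2, -1.4]
gripper_width: 0.437
```

Emit:
{"api": "play_rows", "payload": {
  "commands": "0 0 -0.11 -0.005 -0.04 0 0.03; 0 0 -0.22 -0.010 -0.08 0 0.03; 0 0 -0.22 -0.014 -0.12 0 0.03; 0 0 -0.22 -0.0165 -0.145 0 0.03; 0 0 -0.22 -0.0168 -0.154 0 0.03; 0 0 -0.22 -0.0168 -0.154 0 0.03; 0 0 -0.22 -0.0168 -0.154 0 0.03"
}}

```text
time: 6.05
ee_pos: [0.5053, -0.1644, 0.2]
tcp_rot: [-0.696, 0.121, 0.697, 0.121]
wrist_force: [0.6, 0.5, -1.4]
gripper_width: 0.432
```

```bash
python3 st.py; python3 - <<'E'
from h import *
s=manip.get_image("scene");t=manip.get_image("top")
crop(s,252,140,60,70,8,"pics/d1.png");crop(t,329,180,70,70,8,"pics/d2.png")
a=cv2.imread("pics/d1.png");b=cv2.imread("pics/d2.png");cv2.imwrite("pics/d.png",np.hstack([a[:,:400],b[:,:400]]))
E
```

```text
t 6.05 pos [ 0.5053 -0.1644  0.2   ] jaw -109.7 down [-7.0e-04  1.4e-03 -1.0e+00] j [-0.11   0.683  0.578  1.905 -0.553  0.719 -1.122] F [ 0.57  0.48 -1.36] T [ 0.024 -0.012  0.023] g 36.86
```

View pics/d1.png

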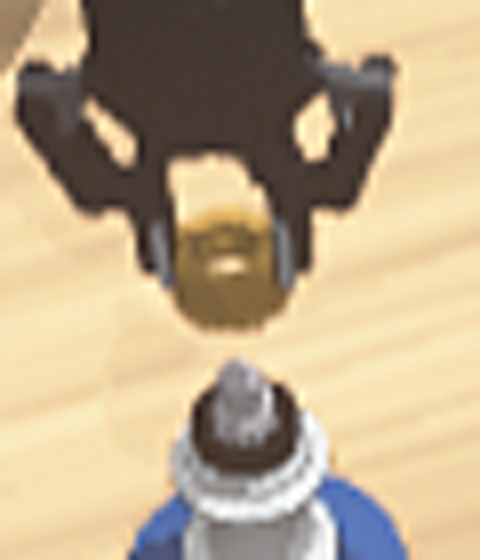

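```bash
python3 st.py; python3 - <<'E'
from h import *
s=manip.get_image("scene");t=manip.get_image("top");o=manip.get_obs()
def brass(d,x,y,w,h,fn):
    hsv=cv2.cvtColor(d["color"],cv2.COLOR_BGR2HSV)
    g=cv2.resize(d["color"][y:y+h,x:x+w],None,fx=8,fy=8,interpolation=cv2.INTER_CUBIC)
    return g
P=o["ee_pos"]
u=P+[0,0,-.0076]
print("axis bottom/top of nut in crop:",((proj(s,[u,u+[0,0,.024]])-[252,140]+.5)*8).round(0).tolist())
print("spindle tip, tsh for (.505,-.1666)",((proj(s,[[.505,-.1666,.1475],[.505,-.1666,.1285],[.505,-.1666,.1175]])-[252,140]+.5)*8).round(0).tolist())
print("same top",((proj(t,[u,[.505,-.1666,.1475],[.505,-.1666,.1175]])-[329,180]+.5)*8).round(0).tolist())
E
```

```text
t 6.15 pos [ 0.5053 -0.1647  0.2001] jaw -109.71 down [-4.e-04  9.e-04 -1.e+00] j [-0.11   0.683  0.578  1.904 -0.553  0.719 -1.121] F [ 0.86 -0.05 -0.85] T [-0.013  0.007  0.028] g 37.33
axis bottom/top of nut in crop: [[229.0, 292.0], [224.0, 249.0]]
spindle tip, tsh for (.505,-.1666) [[236.0, 369.0], [240.0, 401.0], [242.0, 419.0]]
same top [[321.0, 299.0], [313.0, 315.0], [305.0, 324.0]]
```

View pics/d2.png

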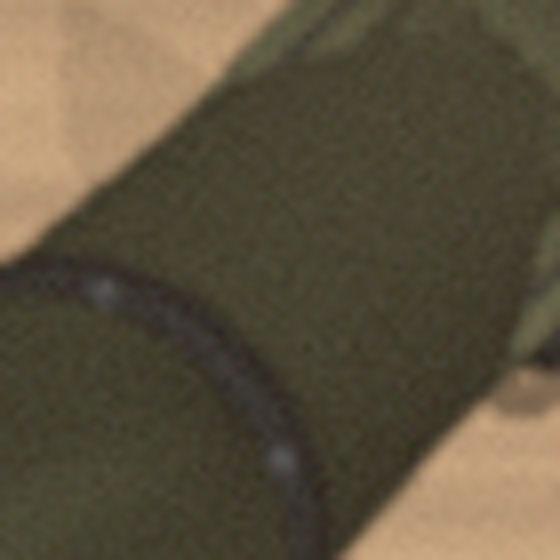

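Emit:
{"api": "play_rows", "payload": {
  "commands": "0 0 0 0 -0.0015 -0.015 0.03; 0 0 0 0 -0.0015 -0.03 0.03; 0 0 0 0 -0.0015 -0.040 0.03; 0 0 0 0 -0.0015 -0.040 0.03; 0 0 0 0 -0.0015 -0.040 0.03"
}}

```text
time: 6.88
ee_pos: [0.5052, -0.168, 0.1604]
tcp_rot: [0.697, -0.122, -0.696, -0.122]
wrist_force: [0.5, -0.2, -2.1]
gripper_width: 0.434
```

```bash
python3 st.py; python3 - <<'E'
from h import *
s=manip.get_image("scene")
crop(s,252,150,60,60,8,"pics/e1.png")
o=manip.get_obs();u=o["ee_pos"]+[0,0,-.0076]
print("axis bottom/top of nut in crop:",((proj(s,[u,u+[0,0,.024]])-[252,150]+.5)*8).round(0).tolist())
print(((proj(s,[[.505,-.1666,.1475],[.505,-.1666,.1285],[.505,-.1666,.1175]])-[252,150]+.5)*8).round(0).tolist())
E
```

```text
t 6.88 pos [ 0.5052 -0.168   0.1604] jaw -109.85 down [ 3.e-04 -3.e-04 -1.e+00] j [-0.069  0.737  0.52   1.937 -0.606  0.627 -1.074] F [ 0.53 -0.22 -2.06] T [-0.012  0.021 -0.041] g 37.07
axis bottom/top of nut in crop: [[231.0, 282.0], [226.0, 241.0]]
[[236.0, 289.0], [240.0, 321.0], [242.0, 339.0]]
```

View pics/e1.png

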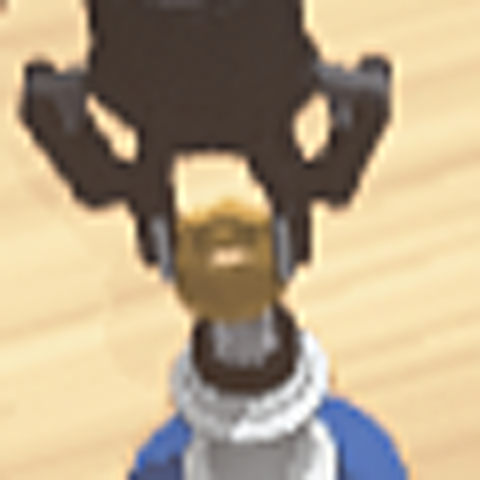

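Emit:
{"api": "play_rows", "payload": {
  "commands": "0 0 0 0 0.0012 -0.003 0.03; 0 0 0 0 0.0012 -0.006 0.03; 0 0 0 0 0.0012 -0.009 0.03; 0 0 0 0 0.0012 -0.011 0.03; 0 0 0 0 0.0012 -0.011 0.03"
}}

```text
time: 7.55
ee_pos: [0.5049, -0.1665, 0.1491]
tcp_rot: [-0.696, 0.122, 0.697, 0.122]
wrist_force: [-0.3, -0.4, -1.4]
gripper_width: 0.436
```

```bash
python3 st.py
```

```text
t 7.55 pos [ 0.5049 -0.1665  0.1491] jaw -109.83 down [-4.e-04 -0.e+00 -1.e+00] j [-0.061  0.752  0.502  1.947 -0.621  0.601 -1.063] F [-0.29 -0.42 -1.44] T [-0.009  0.001  0.014] g 37.21
```

Emit:
{"api": "play_rows", "payload": {
  "commands": "0 0 0 0 0 -0.003 0.03; 0 0 0 0 0 -0.006 0.03; 0 0 0 0 0 -0.009 0.03; 0 0 0 0 0 -0.012 0.03; 0 0 0 0 0 -0.012 0.03"
}}

```text
time: 8.18
ee_pos: [0.5049, -0.1665, 0.1371]
tcp_rot: [-0.696, 0.122, 0.697, 0.122]
wrist_force: [-0.8, -0.6, -1.3]
gripper_width: 0.431
```

```bash
python3 st.py
```

```text
t 8.18 pos [ 0.5049 -0.1665  0.1371] jaw -109.84 down [-5.e-04  1.e-04 -1.e+00] j [-0.049  0.769  0.482  1.955 -0.637  0.573 -1.05 ] F [-0.8  -0.58 -1.3 ] T [ 0.05  -0.06   0.024] g 36.84
```

Emit:
{"api": "play_rows", "payload": {
  "commands": "0 0 0 0 0 0 0.0395; 0 0 0 0 0 0 0.0395; 0 0 0 0 0 0 0.0395; 0 0 0 0 0 -0.003 0.0395; 0 0 0 0 0 -0.005 0.0395; 0 0 0 0 0 -0.005 0.0395",
  "force": 20
}}

```text
time: 8.93
ee_pos: [0.5049, -0.1665, 0.1321]
tcp_rot: [-0.696, 0.122, 0.697, 0.122]
wrist_force: [0.0, -0.0, -0.9]
gripper_width: 0.466
```

```bash
python3 st.py; cat > look.py <<'E'
import sys
from h import *
s=manip.get_image("scene");n=sys.argv[1]
crop(s,262,165,40,45,12,f"pics/{n}.png")
o=manip.get_obs()
g=cv2.resize(s["color"][165:210,262:302],None,fx=12,fy=12,interpolation=cv2.INTER_CUBIC)
hsv=cv2.cvtColor(g,cv2.COLOR_BGR2HSV);m=cv2.inRange(hsv,(10,110,40),(28,255,255));m[:90]=0;m[360:]=0;m[:,:100]=0;m[:,330:]=0
c=max(cv2.findContours(m,0,2)[0],key=cv2.contourArea);q=c[:,0]
mid=m[:,190:260]; col=[np.nonzero(mid[:,i])[0].max() for i in range(0,70,5) if mid[:,i].any()]
print("brass bottom row",np.mean(col).round(1),"bbox",q.min(0),q.max(0))
def c_(P): return ((proj(s,P)-[262,165]+.5)*12).round(0).tolist()
for u in(.1285-.0025,.1285-.0075,.1177): # front rim of flange
    v=np.array(s["eye"])-[.505,-.1665,u];v[2]=0;v/=np.linalg.norm(v)
    print("front flange rim at",u,c_([np.array([.505,-.1665,u])+.023*v]))
E
python3 look.py f1
```

```text
t 8.93 pos [ 0.5049 -0.1665  0.1321] jaw -109.84 down [-5.e-04  1.e-04 -1.e+00] j [-0.044  0.776  0.473  1.958 -0.644  0.561 -1.044] F [ 0.04 -0.   -0.87] T [-0.029  0.02  -0.041] g 39.76
brass bottom row 359.0 bbox [151 190] [319 359]
front flange rim at 0.126 [[250.0, 375.0]]
front flange rim at 0.121 [[252.0, 387.0]]
front flange rim at 0.1177 [[253.0, 395.0]]
```

View pics/f1.png

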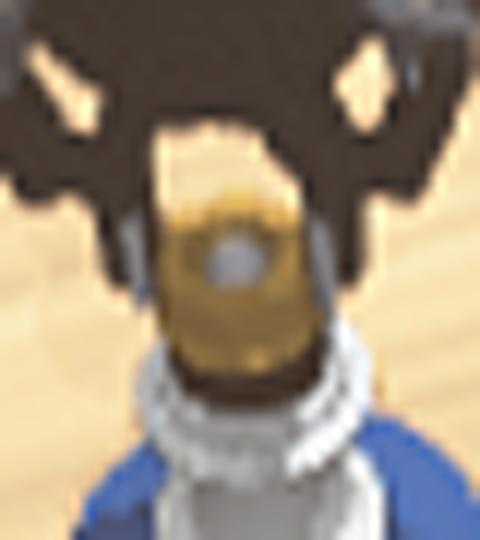

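```bash
cat > look.py <<'E'
import sys
from h import *
n=sys.argv[1]
fr=[]
s=manip.get_image("scene")
crop(s,262,165,40,45,12,f"pics/{n}.png")
g=cv2.resize(s["color"][165:210,262:302],None,fx=12,fy=12,interpolation=cv2.INTER_CUBIC)
hsv=cv2.cvtColor(g,cv2.COLOR_BGR2HSV).astype(int)
# along central columns: V profile; brass V> , drift dark, hub bright
prof=g[:,225:275].astype(float).mean(1)  # b g r
r=prof[:,2]
d=330+np.argmin(r[330:420]); thr=75
# brass-dark edge : midpoint between brass max and dark min
b=r[330:d].max() if d>330 else 0; 
e1=[i for i in range(d,300,-1) if r[i]>(r[d]+110)/2]
e2=[i for i in range(d,470) if r[i]>(r[d]+150)/2]
print("dark min row",d,r[d].round(0),"brass edge",e1[:1],"hub edge",e2[:1],"profile",r[330:420:6].round(0).astype(int).tolist())
E
python3 look.py f1; python3 st.py
```

```text
dark min row 397 63.0 brass edge [375] hub edge [413] profile [128, 127, 128, 135, 139, 141, 128, 101, 75, 68, 68, 63, 69, 86, 113]
t 9.03 pos [ 0.5051 -0.1666  0.1323] jaw -109.84 down [-1.e-04 -1.e-04 -1.e+00] j [-0.044  0.776  0.474  1.958 -0.644  0.561 -1.045] F [-0.66  0.23  0.29] T [ 0.038  0.002 -0.042] g 39.51
```

Emit:
{"api": "play_rows", "payload": {
  "commands": "0 0 0.08 0 0 0 0.0395; 0 0 0.16 0 0 0 0.0395; 0 0 0.24 0 0 0 0.0395; 0 0 0.32 0 0 0 0.0395; 0 0 0.40 0 0 0 0.0395; 0 0 0.40 0 0 0 0.0395"
}}

```text
time: 9.78
ee_pos: [0.5051, -0.1667, 0.1325]
tcp_rot: [0.707, 0.019, -0.707, 0.019]
wrist_force: [-0.3, -0.8, -0.0]
gripper_width: 0.464
```

```bash
python3 look.py f2; python3 st.py
```

```text
dark min row 397 62.0 brass edge [375] hub edge [414] profile [130, 129, 133, 142, 148, 151, 138, 106, 75, 68, 68, 63, 68, 84, 112]
t 9.82 pos [ 0.5051 -0.1667  0.1324] jaw -87.01 down [ 3.e-04 -1.e-04 -1.e+00] j [ 0.016  0.753  0.365  1.955 -0.51   0.524 -0.779] F [-0.44 -0.09  0.56] T [-0.017 -0.043 -0.001] g 39.29
```

View pics/f2.png

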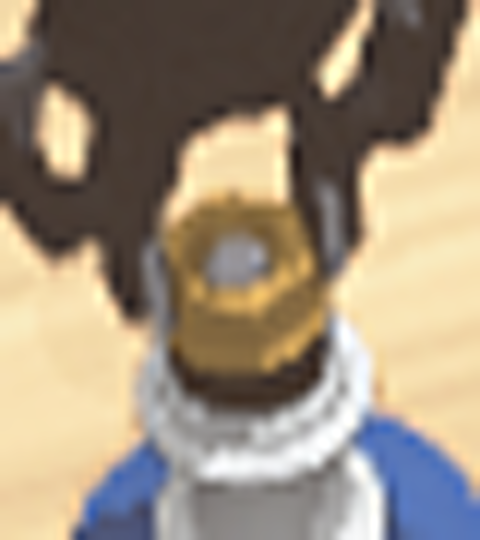

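Emit:
{"api": "play_rows", "payload": {
  "commands": "0 0 0.08 0 0 0 0.0395; 0 0 0.16 0 0 0 0.0395; 0 0 0.24 0 0 0 0.0395; 0 0 0.32 0 0 0 0.0395; 0 0 0.40 0 0 0 0.0395; 0 0 0.40 0 0 0 0.0395"
}}

```text
time: 10.58
ee_pos: [0.5051, -0.1666, 0.1324]
tcp_rot: [0.689, 0.158, -0.689, 0.158]
wrist_force: [0.2, -0.2, -0.1]
gripper_width: 0.46
```

```bash
python3 look.py f3; python3 st.py
```

```text
dark min row 382 61.0 brass edge [375] hub edge [413] profile [131, 129, 135, 154, 170, 180, 164, 115, 69, 63, 70, 65, 70, 85, 113]
t 10.62 pos [ 0.5051 -0.1666  0.1323] jaw -64.14 down [ 1.e-04 -1.e-04 -1.e+00] j [ 0.078  0.737  0.258  1.952 -0.368  0.498 -0.522] F [ 1.51 -0.19 -0.54] T [-0.022 -0.054  0.004] g 39.57
```

View pics/f3.png

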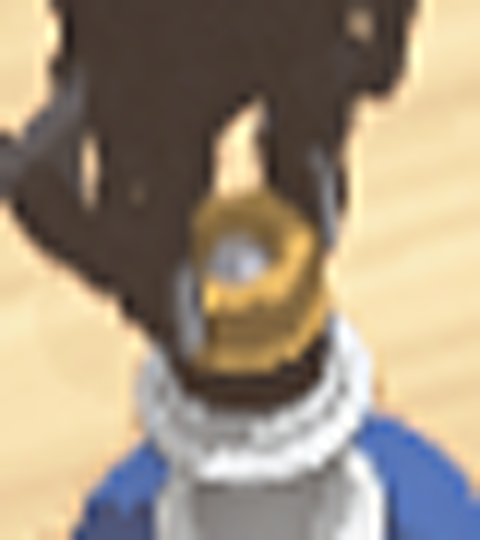

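Emit:
{"api": "play_rows", "payload": {
  "commands": "0 0 0 0 0 0 0.044; 0 0 0 0 0 0 0.046; 0 0 0 0 0 0 0.046"
}}

```text
time: 11.0
ee_pos: [0.505, -0.1665, 0.1323]
tcp_rot: [-0.689, -0.159, 0.689, -0.159]
wrist_force: [-0.2, 1.1, 0.6]
gripper_width: 0.542
```

```bash
python3 look.py f4; python3 st.py
```

```text
dark min row 382 61.0 brass edge [375] hub edge [413] profile [130, 129, 135, 153, 169, 179, 163, 114, 69, 62, 70, 65, 70, 86, 113]
t 11.05 pos [ 0.505  -0.1665  0.1323] jaw -64.01 down [-1.e-04 -1.e-04 -1.e+00] j [ 0.078  0.737  0.258  1.952 -0.367  0.498 -0.521] F [-0.67 -0.3   0.2 ] T [-0.001  0.039 -0.05 ] g 46.38
```

View pics/f4.png

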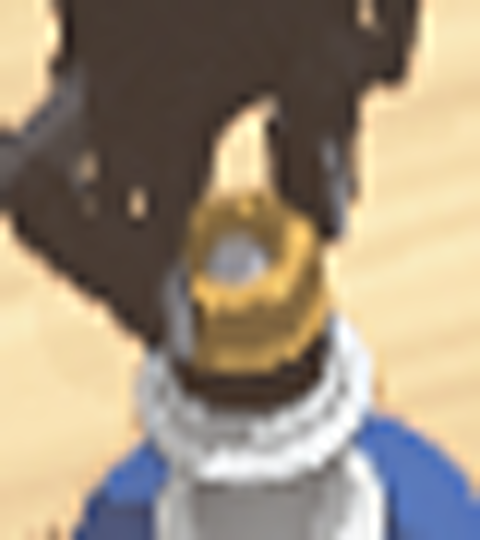

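Emit:
{"api": "play_rows", "payload": {
  "commands": "0 0 0 0 0 0 0.0395; 0 0 0 0 0 0 0.0395; 0 0 0.08 0 0 0 0.0395; 0 0 0.16 0 0 0 0.0395; 0 0 0.24 0 0 0 0.0395; 0 0 0.32 0 0 0 0.0395; 0 0 0.40 0 0 0 0.0395; 0 0 0.40 0 0 0 0.0395"
}}

```text
time: 12.05
ee_pos: [0.5051, -0.1666, 0.1324]
tcp_rot: [0.644, 0.292, -0.644, 0.292]
wrist_force: [0.2, -0.1, 0.5]
gripper_width: 0.461
```

```bash
python3 look.py f5; python3 st.py
```

```text
dark min row 381 65.0 brass edge [374] hub edge [413] profile [129, 130, 136, 150, 157, 156, 137, 101, 70, 66, 72, 67, 71, 86, 114]
t 12.1 pos [ 0.5051 -0.1666  0.1323] jaw -41.18 down [ 2.e-04  1.e-04 -1.e+00] j [ 0.14   0.726  0.153  1.948 -0.22   0.483 -0.269] F [-0.08 -0.52 -0.49] T [-0.006 -0.015  0.009] g 39.54
```

View pics/f5.png

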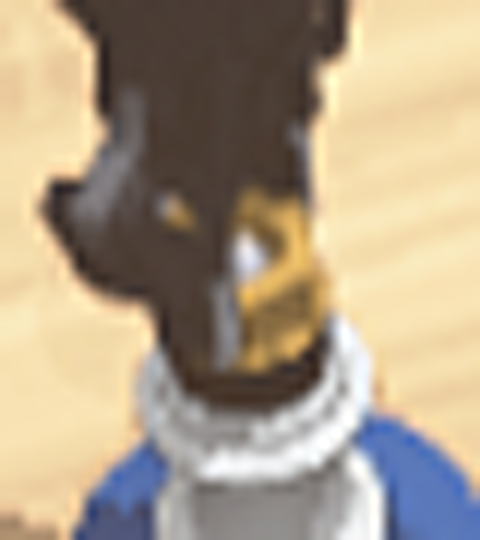

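Emit:
{"api": "play_rows", "payload": {
  "commands": "0 0 0.08 0 0 0 0.0395; 0 0 0.16 0 0 0 0.0395; 0 0 0.24 0 0 0 0.0395; 0 0 0.32 0 0 0 0.0395; 0 0 0.40 0 0 0 0.0395; 0 0 0.40 0 0 0 0.0395"
}}

```text
time: 12.85
ee_pos: [0.5049, -0.1665, 0.1323]
tcp_rot: [-0.573, -0.414, 0.573, -0.414]
wrist_force: [-0.3, -0.0, 1.2]
gripper_width: 0.461
```

```bash
python3 look.py f6; python3 st.py
```

```text
dark min row 395 63.0 brass edge [385] hub edge [413] profile [94, 92, 90, 90, 95, 110, 123, 127, 117, 93, 70, 63, 72, 87, 113]
t 12.9 pos [ 0.5049 -0.1665  0.1323] jaw -18.3 down [-2.e-04  1.e-04 -1.e+00] j [ 0.202  0.719  0.049  1.945 -0.07   0.479 -0.018] F [-0.73  0.2  -0.34] T [0.047 0.025 0.017] g 39.61
```

View pics/f6.png

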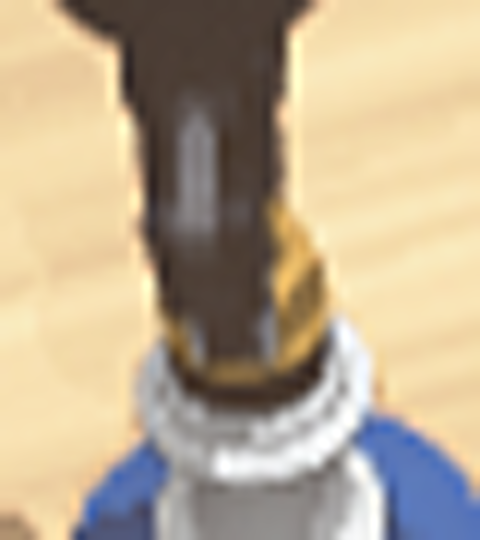

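Emit:
{"api": "play_rows", "payload": {
  "commands": "0 0 -0.1 0 0 -0.002 0.0395; 0 0 -0.2 0 0 -0.004 0.0395; 0 0 -0.3 0 0 -0.004 0.0395; 0 0 -0.4 0 0 -0.004 0.0395; 0 0 -0.5 0 0 -0.004 0.0395; 0 0 -0.6 0 0 -0.004 0.0395; 0 0 -0.7 0 0 -0.004 0.0395; 0 0 -0.8 0 0 -0.004 0.0395"
}}

```text
time: 13.9
ee_pos: [0.5051, -0.1664, 0.1283]
tcp_rot: [0.689, 0.157, -0.689, 0.157]
wrist_force: [-0.1, -1.0, 0.2]
gripper_width: 0.46
```

```bash
python3 look.py g1; python3 st.py
```

```text
dark min row 395 55.0 brass edge [387] hub edge [413] profile [129, 125, 130, 132, 141, 160, 173, 178, 157, 109, 66, 56, 68, 84, 112]
t 13.95 pos [ 0.5052 -0.1664  0.1283] jaw -64.44 down [ 1.e-04 -2.e-04 -1.e+00] j [ 0.078  0.744  0.257  1.954 -0.374  0.489 -0.522] F [0.27 0.56 0.95] T [ 0.031 -0.032  0.044] g 39.42
```

View pics/g1.png

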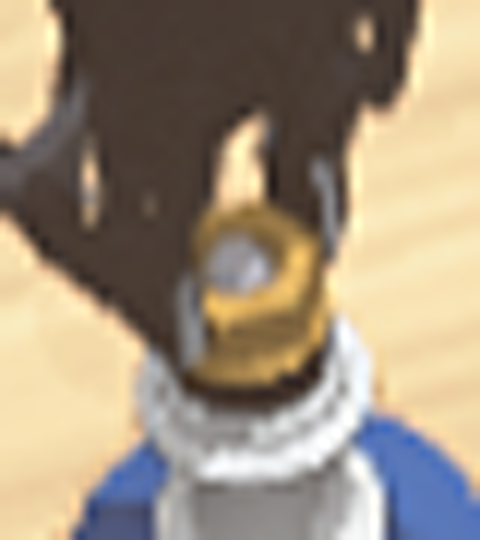

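Emit:
{"api": "play_rows", "payload": {
  "commands": "0 0 -0.06 0 0 0 0.0395; 0 0 -0.12 0 0 0 0.0395; 0 0 -0.18 0 0 0 0.0395; 0 0 -0.24 0 0 0 0.0395; 0 0 -0.30 0 0 0 0.0395; 0 0 -0.36 0 0 0 0.0395; 0 0 -0.42 0 0 0 0.0395; 0 0 -0.42 0 0 0 0.0395"
}}

```text
time: 14.95
ee_pos: [0.5051, -0.1665, 0.1283]
tcp_rot: [-0.707, -0.012, 0.707, -0.012]
wrist_force: [0.5, -0.7, -0.5]
gripper_width: 0.465
```

```bash
python3 look.py g2; python3 st.py
```

```text
dark min row 397 61.0 brass edge [388] hub edge [413] profile [132, 126, 129, 126, 130, 142, 155, 165, 154, 116, 77, 61, 66, 82, 112]
t 15.0 pos [ 0.5051 -0.1665  0.1283] jaw -87.99 down [-1.e-04 -2.e-04 -1.e+00] j [ 0.016  0.761  0.366  1.957 -0.522  0.517 -0.785] F [-0.33  0.88  0.5 ] T [ 0.019 -0.033 -0.023] g 39.08
```

Emit:
{"api": "play_rows", "payload": {
  "commands": "0 0 -0.06 0 0 0 0.0395; 0 0 -0.12 0 0 0 0.0395; 0 0 -0.18 0 0 0 0.0395; 0 0 -0.24 0 0 0 0.0395; 0 0 -0.30 0 0 0 0.0395; 0 0 -0.36 0 0 0 0.0395; 0 0 -0.42 0 0 0 0.0395; 0 0 -0.42 0 0 0 0.0395"
}}

```text
time: 16.0
ee_pos: [0.5051, -0.1665, 0.1283]
tcp_rot: [-0.694, 0.135, 0.694, 0.135]
wrist_force: [-0.4, -0.3, 0.2]
gripper_width: 0.459
```

```bash
python3 look.py g3; python3 st.py
```

```text
dark min row 401 65.0 brass edge [391] hub edge [414] profile [131, 129, 128, 127, 128, 130, 132, 135, 129, 115, 96, 73, 65, 82, 112]
t 16.05 pos [ 0.5051 -0.1665  0.1283] jaw -112.03 down [-1.e-04 -1.e-04 -1.e+00] j [-0.047  0.785  0.48   1.96  -0.664  0.558 -1.063] F [-0.41  0.54  0.81] T [0.08  0.012 0.037] g 39.57
```

View pics/g3.png

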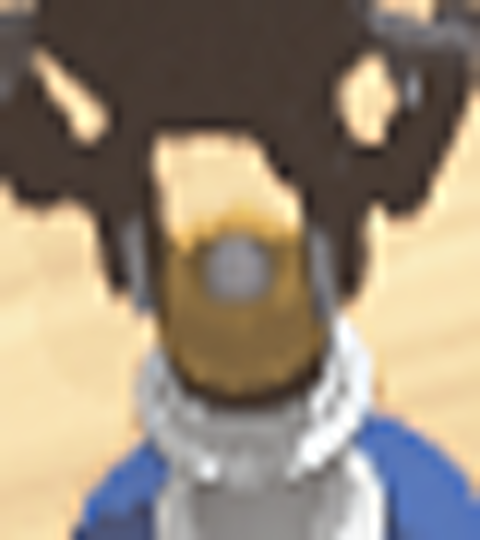

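Emit:
{"api": "play_rows", "payload": {
  "commands": "0 0 -0.05 0 0 0 0.0395; 0 0 -0.10 0 0 0 0.0395; 0 0 -0.15 0 0 0 0.0395; 0 0 -0.20 0 0 0 0.0395; 0 0 -0.25 0 0 0 0.0395; 0 0 -0.30 0 0 0 0.0395; 0 0 -0.35 0 0 0 0.0395"
}}

```text
time: 16.92
ee_pos: [0.5051, -0.1665, 0.1283]
tcp_rot: [0.659, -0.256, -0.659, -0.256]
wrist_force: [0.1, -0.0, -0.7]
gripper_width: 0.464
```

```bash
cat > tq.py <<'E'
from h import *
T=[];g=[];F=[]
for i in range(6):
    manip.get_image("scene");o=manip.get_obs();T.append(o["ft_torque"]);g.append(o["gripper_width"]*85.4);F.append(o["wrist_force"])
print("meanT",np.mean(T,0).round(3),"sd",np.std(T,0).round(3),"g",np.mean(g).round(2),"F",np.mean(F,0).round(2))
E
python3 look.py g4; python3 tq.py; python3 st.py
```

```text
dark min row 401 64.0 brass edge [391] hub edge [414] profile [132, 131, 131, 130, 131, 134, 136, 138, 132, 116, 95, 71, 65, 82, 112]
meanT [ 0.013 -0.004 -0.007] sd [0.021 0.014 0.025] g 39.54 F [ 0.   -0.14  0.06]
t 17.27 pos [ 0.5051 -0.1666  0.1284] jaw -132.17 down [ 1.e-04 -0.e+00 -1.e+00] j [-0.098  0.81   0.577  1.963 -0.773  0.602 -1.306] F [ 0.79 -0.84  0.34] T [ 0.004  0.003 -0.001] g 39.64
```

Emit:
{"api": "play_rows", "payload": {
  "commands": "0 0 -0.03 0 0 0 0.0395; 0 0 -0.06 0 0 0 0.0395; 0 0 -0.09 0 0 0 0.0395; 0 0 -0.12 0 0 0 0.0395; 0 0 -0.12 0 0 0 0.0395"
}}

```text
time: 17.9
ee_pos: [0.5051, -0.1665, 0.1283]
tcp_rot: [0.643, -0.294, -0.643, -0.294]
wrist_force: [0.1, 0.5, -0.7]
gripper_width: 0.463
```

```bash
python3 tq.py; python3 st.py; python3 look.py g5
```

```text
meanT [ 0.015  0.003 -0.005] sd [0.026 0.031 0.02 ] g 39.29 F [ 0.22 -0.46 -0.27]
t 18.2 pos [ 0.5051 -0.1666  0.1283] jaw -139.05 down [-0.e+00 -1.e-04 -1.e+00] j [-0.115  0.82   0.61   1.964 -0.807  0.619 -1.392] F [-0.07 -0.54  0.26] T [ 0.051  0.009 -0.016] g 39.51
dark min row 400 63.0 brass edge [390] hub edge [414] profile [132, 131, 131, 130, 131, 134, 136, 137, 127, 109, 87, 68, 65, 82, 111]
```

View pics/g5.png

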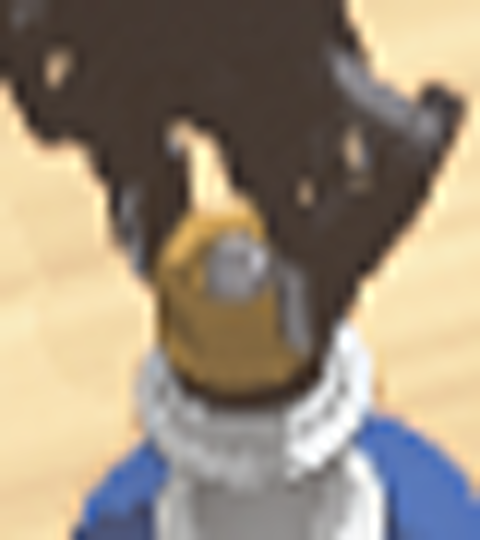

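Emit:
{"api": "play_rows", "payload": {
  "commands": "0 0 -0.03 0 0 0 0.0395; 0 0 -0.06 0 0 0 0.0395; 0 0 -0.09 0 0 0 0.0395; 0 0 -0.12 0 0 0 0.0395; 0 0 -0.12 0 0 0 0.0395"
}}

```text
time: 18.88
ee_pos: [0.5051, -0.1666, 0.1283]
tcp_rot: [0.625, -0.332, -0.624, -0.332]
wrist_force: [0.3, 0.8, -0.6]
gripper_width: 0.463
```

```bash
python3 tq.py; python3 st.py
```

```text
meanT [ 0.014 -0.015 -0.028] sd [0.037 0.033 0.039] g 39.37 F [0.42 0.13 0.18]
t 19.18 pos [ 0.5051 -0.1666  0.1283] jaw -145.93 down [ 0.e+00 -1.e-04 -1.e+00] j [-0.132  0.83   0.644  1.965 -0.84   0.637 -1.479] F [-0.17 -0.03  1.01] T [ 0.012 -0.043  0.044] g 39.17
```

Emit:
{"api": "play_rows", "payload": {
  "commands": "0 0 -0.03 0 0 0 0.0395; 0 0 -0.06 0 0 0 0.0395; 0 0 -0.09 0 0 0 0.0395; 0 0 -0.12 0 0 0 0.0395; 0 0 -0.12 0 0 0 0.0395"
}}

```text
time: 19.8
ee_pos: [0.5051, -0.1666, 0.1283]
tcp_rot: [-0.603, 0.369, 0.603, 0.368]
wrist_force: [0.7, 0.2, 0.5]
gripper_width: 0.463
```

```bash
python3 tq.py; python3 st.py; python3 look.py g6
```

```text
meanT [-0.015 -0.014 -0.009] sd [0.019 0.033 0.028] g 39.48 F [ 0.21 -0.06  0.18]
t 20.1 pos [ 0.5051 -0.1666  0.1283] jaw -152.81 down [-0. -0. -1.] j [-0.148  0.841  0.676  1.965 -0.871  0.655 -1.568] F [ 0.42  0.19 -0.02] T [-0.036 -0.034  0.04 ] g 39.53
dark min row 400 63.0 brass edge [389] hub edge [414] profile [120, 121, 123, 123, 124, 128, 131, 134, 127, 108, 85, 66, 65, 82, 111]
```

View pics/g6.png

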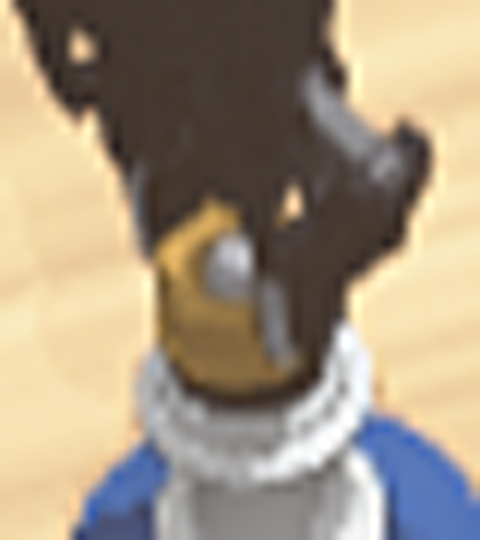

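Emit:
{"api": "play_rows", "payload": {
  "commands": "0 0 0 0 0 0 0.052; 0 0 0 0 0 0 0.052; 0 0 0.17 0 0 0 0.052; 0 0 0.34 0 0 0 0.052; 0 0 0.51 0 0 0 0.052; 0 0 0.68 0 0 0 0.052; 0 0 0.85 0 0 -0.003 0.052; 0 0 1.02 0 0 -0.003 0.052"
}}

```text
time: 21.15
ee_pos: [0.5049, -0.1666, 0.1252]
tcp_rot: [-0.707, 0.025, 0.707, 0.025]
wrist_force: [-0.2, -0.2, 0.6]
gripper_width: 0.606
```

```bash
python3 st.py; python3 look.py g7
```

```text
t 21.15 pos [ 0.5049 -0.1666  0.1252] jaw -94.05 down [-3.e-04 -0.e+00 -1.e+00] j [ 1.00e-03  7.72e-01  3.93e-01  1.96e+00 -5.68e-01  5.20e-01 -8.46e-01] F [-0.15 -0.2   0.6 ] T [ 0.006  0.017 -0.006] g 51.79
dark min row 400 64.0 brass edge [390] hub edge [414] profile [147, 137, 130, 129, 131, 136, 139, 142, 133, 112, 87, 68, 65, 80, 112]
```

View pics/g7.png

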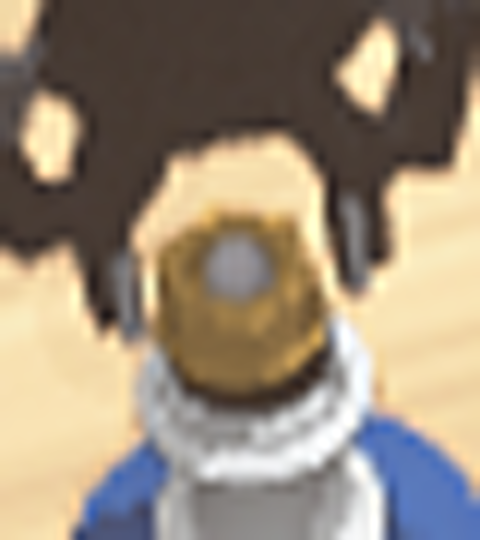

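Emit:
{"api": "play_rows", "payload": {
  "commands": "0 0 0 0 0 0 0.0395; 0 0 0 0 0 0 0.0395; 0 0 0 0 0 0 0.0395; 0 0 -0.03 0 0 0 0.0395; 0 0 -0.06 0 0 0 0.0395; 0 0 -0.09 0 0 0 0.0395; 0 0 -0.12 0 0 0 0.0395; 0 0 -0.12 0 0 0 0.0395"
}}

```text
time: 22.2
ee_pos: [0.5051, -0.1664, 0.1254]
tcp_rot: [0.704, -0.069, -0.704, -0.069]
wrist_force: [0.1, -0.1, 4.2]
gripper_width: 0.466
```

```bash
python3 tq.py; python3 st.py; python3 look.py g8
```

```text
meanT [0.176 0.063 0.057] sd [0.044 0.016 0.019] g 39.55 F [-0.35  0.82  4.19]
t 22.5 pos [ 0.5051 -0.1664  0.1253] jaw -101.23 down [ 1.e-04  2.e-04 -1.e+00] j [-0.018  0.778  0.427  1.961 -0.611  0.532 -0.929] F [0.02 1.47 4.22] T [0.259 0.084 0.091] g 39.61
dark min row 399 63.0 brass edge [389] hub edge [414] profile [140, 135, 131, 128, 130, 138, 144, 149, 140, 115, 86, 66, 65, 80, 112]
```

View pics/g8.png

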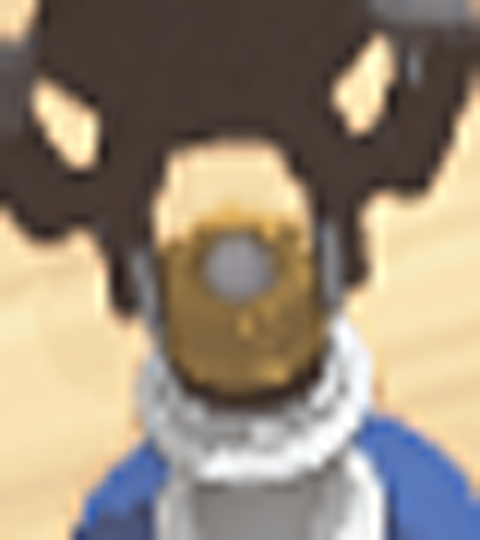

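Emit:
{"api": "play_rows", "payload": {
  "commands": "0 0 0 0 0 0.0015 0.0395; 0 0 0 0 0 0.0025 0.0395; 0 0 -0.03 0 0 0.0025 0.0395; 0 0 -0.06 0 0 0.0025 0.0395; 0 0 -0.06 0 0 0.0025 0.0395"
}}

```text
time: 23.18
ee_pos: [0.5046, -0.1662, 0.1276]
tcp_rot: [-0.701, 0.09, 0.702, 0.091]
wrist_force: [-0.0, 0.3, -3.8]
gripper_width: 0.464
```

```bash
python3 tq.py; python3 st.py; python3 look.py g9
```

```text
meanT [0.249 0.155 0.066] sd [0.033 0.041 0.018] g 39.43 F [-0.68  1.18 -3.51]
t 23.48 pos [ 0.5047 -0.1663  0.1277] jaw -104.67 down [-7.e-04  5.e-04 -1.e+00] j [-0.03   0.778  0.448  1.96  -0.628  0.544 -0.971] F [-0.62  1.3  -4.  ] T [0.27  0.208 0.097] g 39.43
dark min row 399 63.0 brass edge [389] hub edge [413] profile [133, 132, 132, 129, 130, 141, 151, 160, 150, 119, 84, 65, 66, 83, 112]
```

Emit:
{"api": "play_rows", "payload": {
  "commands": "0 0 -0.02 0 0 -0.001 0.0395; 0 0 -0.04 0 0 -0.0012 0.0395; 0 0 -0.06 0 0 -0.0012 0.0395; 0 0 -0.06 0 0 -0.0012 0.0395"
}}

```text
time: 24.02
ee_pos: [0.5052, -0.1665, 0.1273]
tcp_rot: [0.699, -0.111, -0.698, -0.112]
wrist_force: [-3.1, 2.3, 6.4]
gripper_width: 0.463
```

```bash
python3 tq.py; python3 st.py; python3 look.py g10
```

```text
meanT [0.53  0.504 0.172] sd [0.038 0.01  0.023] g 39.45 F [-2.6   2.3   6.16]
t 24.32 pos [ 0.5052 -0.1666  0.1273] jaw -108.15 down [ 8.e-04  2.e-04 -1.e+00] j [-0.038  0.782  0.463  1.961 -0.649  0.548 -1.011] F [-1.7   2.44  4.82] T [0.578 0.489 0.146] g 39.57
dark min row 399 64.0 brass edge [389] hub edge [414] profile [131, 130, 129, 128, 129, 135, 140, 143, 134, 112, 86, 67, 66, 83, 112]
```

View pics/g10.png

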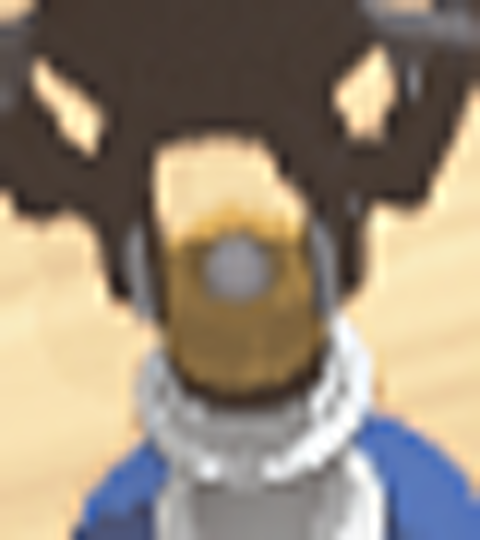

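Emit:
{"api": "play_rows", "payload": {
  "commands": "0 0 -0.02 0 0 0.0004 0.0395; 0 0 -0.04 0 0 0.0004 0.0395; 0 0 -0.05 0 0 0.0004 0.0395; 0 0 -0.05 0 0 0.0004 0.0395"
}}

```text
time: 24.88
ee_pos: [0.5053, -0.1666, 0.1273]
tcp_rot: [0.695, -0.129, -0.695, -0.129]
wrist_force: [-1.9, 2.8, 5.0]
gripper_width: 0.462
```

```bash
python3 tq.py; python3 st.py
```

```text
meanT [0.475 0.392 0.233] sd [0.023 0.035 0.02 ] g 39.43 F [-1.54  2.45  5.09]
t 25.18 pos [ 0.5053 -0.1666  0.1273] jaw -111.01 down [ 6.e-04 -2.e-04 -1.e+00] j [-0.045  0.786  0.477  1.961 -0.665  0.554 -1.045] F [-1.22  2.54  5.28] T [0.427 0.427 0.202] g 39.52
```

Emit:
{"api": "play_rows", "payload": {
  "commands": "0 0 0 0 0 0 0.046; 0 0 0 0 0 0 0.055; 0 0 0 0 0 0 0.06; 0 0 0 0 0 0 0.06"
}}

```text
time: 25.68
ee_pos: [0.5051, -0.1668, 0.127]
tcp_rot: [0.695, -0.129, -0.695, -0.129]
wrist_force: [-0.7, 0.0, -0.1]
gripper_width: 0.702
```

```bash
python3 tq.py; python3 st.py; python3 look.py h1
```

```text
meanT [ 0.001 -0.011 -0.012] sd [0.02  0.029 0.018] g 59.98 F [-0.01 -0.04 -0.2 ]
t 25.98 pos [ 0.5051 -0.1666  0.127 ] jaw -110.98 down [ 0.e+00 -2.e-04 -1.e+00] j [-0.045  0.786  0.477  1.961 -0.665  0.554 -1.045] F [ 0.35 -0.2  -0.11] T [ 0.004 -0.019 -0.024] g 60.46
dark min row 400 65.0 brass edge [389] hub edge [414] profile [130, 128, 127, 126, 127, 131, 133, 134, 126, 108, 87, 69, 66, 83, 112]
```

View pics/h1.png

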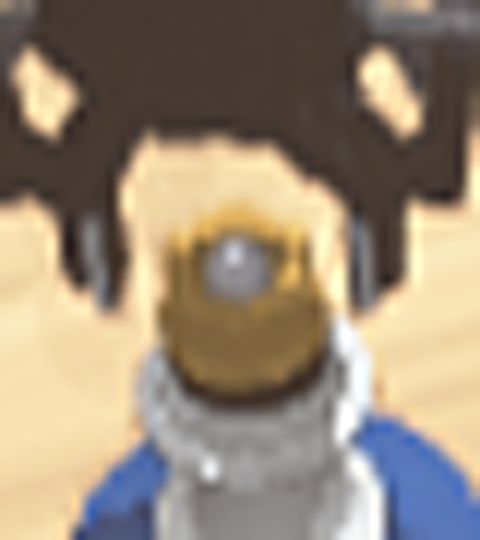

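Emit:
{"api": "play_rows", "payload": {
  "commands": "0 0 0.05 0 0 0 0.0395; 0 0 0.05 0 0 0 0.0395; 0 0 0.05 0 0 0 0.0395; 0 0 0.03 0 0 0 0.0395; 0 0 0.01 0 0 0 0.0395; 0 0 0 0 0 0 0.0395; 0 0 0 0 0 0 0.0395"
}}

```text
time: 26.9
ee_pos: [0.5051, -0.1665, 0.127]
tcp_rot: [0.695, -0.129, -0.695, -0.129]
wrist_force: [0.2, -0.6, 1.2]
gripper_width: 0.462
```

```bash
python3 tq.py; python3 st.py
```

```text
meanT [0.026 0.011 0.183] sd [0.018 0.027 0.034] g 39.55 F [ 0.1  -0.05  0.29]
t 27.2 pos [ 0.5051 -0.1665  0.127 ] jaw -110.97 down [ 1.e-04  0.e+00 -1.e+00] j [-0.045  0.786  0.476  1.961 -0.665  0.554 -1.044] F [0.58 0.96 0.14] T [0.065 0.03  0.168] g 39.67
```

Emit:
{"api": "play_rows", "payload": {
  "commands": "0 0 -0.02 0 0 0 0.0395; 0 0 -0.04 0 0 0 0.0395; 0 0 -0.04 0 0 0 0.0395"
}}

```text
time: 27.58
ee_pos: [0.505, -0.1664, 0.127]
tcp_rot: [-0.692, 0.143, 0.693, 0.143]
wrist_force: [-0.4, 1.1, 1.5]
gripper_width: 0.457
```

```bash
python3 tq.py; python3 st.py
```

```text
meanT [0.218 0.047 0.19 ] sd [0.029 0.03  0.025] g 39.48 F [-0.58  0.85  1.82]
t 27.88 pos [ 0.505  -0.1664  0.127 ] jaw -113.27 down [-1.e-04  2.e-04 -1.e+00] j [-0.051  0.789  0.487  1.962 -0.678  0.559 -1.072] F [-0.12  1.01  1.56] T [0.246 0.062 0.15 ] g 39.59
```

Emit:
{"api": "play_rows", "payload": {
  "commands": "0 0 0 0 0 0 0.046; 0 0 0 0 0 0 0.055; 0 0 0 0 0 0 0.062; 0 0 0 0 0 0.01 0.065; 0 0 0 0 0 0.04 0.065; 0 0 0 0 0 0.08 0.065; 0 0 0 0 0 0.12 0.065; 0 0 0 0 0 0.12 0.065"
}}

```text
time: 28.88
ee_pos: [0.5067, -0.1678, 0.2504]
tcp_rot: [0.695, -0.143, -0.69, -0.142]
wrist_force: [0.5, 0.8, -0.4]
gripper_width: 0.764
```

Emit:
{"api": "play_rows", "payload": {
  "commands": "0 0 0 -0.02 0.03 0 0.065; 0 0 0 -0.04 0.07 0 0.065; 0 0 0 -0.06 0.11 0 0.065; 0 0 0 -0.08 0.15 0 0.065; 0 0 0 -0.08 0.15 0 0.065; 0 0 0 -0.08 0.15 0 0.065; 0 0 0 -0.08 0.15 0 0.065"
}}

```text
time: 29.75
ee_pos: [0.4256, -0.0178, 0.2471]
tcp_rot: [0.693, -0.144, -0.692, -0.143]
wrist_force: [-0.2, -0.2, 0.2]
gripper_width: 0.766
```

```bash
python3 st.py; python3 look.py i1; python3 - <<'E'
from h import *
s=manip.get_image("scene");t=manip.get_image("top");cv2.imwrite("pics/i2.png",s["color"]);crop(t,329,190,70,60,8,"pics/i3.png")
E
```

```text
t 29.75 pos [ 0.4256 -0.0178  0.2471] jaw -113.39 down [ 7.e-04 -9.e-04 -1.e+00] j [-0.533  0.505  0.723  2.14  -0.533  0.679 -1.424] F [-0.23 -0.18  0.15] T [-0.027 -0.029 -0.034] g 65.39
dark min row 398 68.0 brass edge [389] hub edge [414] profile [154, 138, 131, 129, 136, 148, 159, 166, 154, 122, 88, 69, 70, 84, 114]
```

View pics/i1.png

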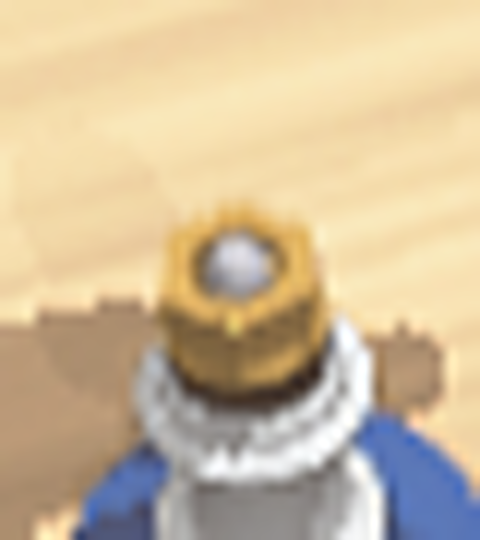

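View pics/i2.png

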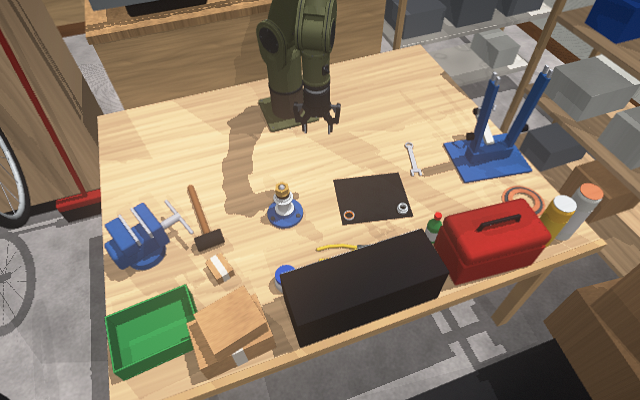

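The nut sits level on the drift at about (282,190) in the scene view. The gripper is clear of it and the bystanders are where they started. I'm handing it in.

```bash
python3 -c "
from bench import manip
print(manip.close_job())"
```

```text
the job is handed in; nothing more can be done
None
```

I set the brass flange nut on the spindle nose and backed it off anticlockwise. The drop came somewhere between 69° and 91° of turning, when its lower edge fell about 4.6 mm in the image. I then ran it clockwise, held loosely with one regrip, until it nipped the drift. I handed the job in at about 30 s with the gripper open and well clear.

**Last checks**
- **Tightness:** after letting go once, I regripped at the same angle and still felt about 0.18 N m of clean turning resistance, so the nut had not sprung back. I then added about 2° and released for good. My estimate of the final nip is roughly 30 N. It comes from the torque rise over small turns, not from a direct measurement, and could be off by 10–15 N either way. The last 2° raised the torque by only about 0.01 N m, less than I expected.
- **Position:** the final picture shows the nut level on the drift, and its lower edge did not move on release. The other things on the bench look unmoved.
- **Not confirmed:** I did not see the slow climb before the drop in the pictures; at one pixel or less it was too small to resolve. Around the nip the fingertips briefly pushed on the nut, including its flange, with a few newtons (about 6 N at most). I corrected the height partway through.

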